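# Flip the stock tags so that only the bins with a reel show as stocked

## Task

Each of the four small bins has a hinged stock tag in front of it. Push over the tags that are wrong, so that every bin which holds a reel of solder wire has its tag tipped toward the bin (stocked, disc face up) and every bin which holds only a test plug has its tag tipped away from the bin (reorder, bar face up). Push with the fingertips only: do not lift or shift the reels, the plugs or the other things lying on the bench.

Things in the scene. Friction and masses are not known exactly. Their poses are not given: they have to be found in the camera images.
- binA: one of four equal fixed grey bin units, 176 x 74 mm, side by side in a row 80 mm apart, in an order that varies. Origin: underside, 4 mm above the bench, right below the tag's hinge; x points level from the tag to the bin, y along the row, z up. Base x -30 to +146 mm; open bin x 54 to 146 mm, rim z 42 mm; hinge cheeks x -17 to +17, y to +-29, up to z 64 mm; nothing else but the tag stands higher
- tagA (a joint): flip tag of binA, rad. 0: rests tipped away from its bin, 32 deg from upright, free edge at x -34, z 104 mm of binA; 0.56: upright, top z 114 mm; 1.12: rests tipped toward its bin, free edge at x +34, z 104 mm. Turns freely, no latch: once pushed past upright it falls over by itself within a second. Face up when tipped toward the bin: black disc; other face: black bar
- binA_hinge (a point): middle of the tag's hinge axis, which runs along y of binA at x 0, z 50 mm. The tag is a white plastic plate 40 mm wide (along y), 4 mm thick, 0.04 kg, reaching 64 mm from the axis, with a 6 mm thick bead as its free edge
- binA_bay (a point): centre of the inner floor of binA (at x 100, z 7 mm of the unit); the middle of what the bin holds lies within 12 mm of it sideways
- binB: one of four equal fixed grey bin units, 176 x 74 mm, side by side in a row 80 mm apart, in an order that varies. Origin: underside, 4 mm above the bench, right below the tag's hinge; x points level from the tag to the bin, y along the row, z up. Base x -30 to +146 mm; open bin x 54 to 146 mm, rim z 42 mm; hinge cheeks x -17 to +17, y to +-29, up to z 64 mm; nothing else but the tag stands higher
- tagB (a joint): flip tag of binB, rad. 0: rests tipped away from its bin, 32 deg from upright, free edge at x -34, z 104 mm of binB; 0.56: upright, top z 114 mm; 1.12: rests tipped toward its bin, free edge at x +34, z 104 mm. Turns freely, no latch: once pushed past upright it falls over by itself within a second. Face up when tipped toward the bin: black disc; other face: black bar
- binB_hinge (a point): middle of the tag's hinge axis, which runs along y of binB at x 0, z 50 mm. The tag is a white plastic plate 40 mm wide (along y), 4 mm thick, 0.04 kg, reaching 64 mm from the axis, with a 6 mm thick bead as its free edge
- binB_bay (a point): centre of the inner floor of binB (at x 100, z 7 mm of the unit); the middle of what the bin holds lies within 12 mm of it sideways
- binC: one of four equal fixed grey bin units, 176 x 74 mm, side by side in a row 80 mm apart, in an order that varies. Origin: underside, 4 mm above the bench, right below the tag's hinge; x points level from the tag to the bin, y along the row, z up. Base x -30 to +146 mm; open bin x 54 to 146 mm, rim z 42 mm; hinge cheeks x -17 to +17, y to +-29, up to z 64 mm; nothing else but the tag stands higher
- tagC (a joint): flip tag of binC, rad. 0: rests tipped away from its bin, 32 deg from upright, free edge at x -34, z 104 mm of binC; 0.56: upright, top z 114 mm; 1.12: rests tipped toward its bin, free edge at x +34, z 104 mm. Turns freely, no latch: once pushed past upright it falls over by itself within a second. Face up when tipped toward the bin: black disc; other face: black bar
- binC_hinge (a point): middle of the tag's hinge axis, which runs along y of binC at x 0, z 50 mm. The tag is a white plastic plate 40 mm wide (along y), 4 mm thick, 0.04 kg, reaching 64 mm from the axis, with a 6 mm thick bead as its free edge
- binC_bay (a point): centre of the inner floor of binC (at x 100, z 7 mm of the unit); the middle of what the bin holds lies within 12 mm of it sideways
- binD: one of four equal fixed grey bin units, 176 x 74 mm, side by side in a row 80 mm apart, in an order that varies. Origin: underside, 4 mm above the bench, right below the tag's hinge; x points level from the tag to the bin, y along the row, z up. Base x -30 to +146 mm; open bin x 54 to 146 mm, rim z 42 mm; hinge cheeks x -17 to +17, y to +-29, up to z 64 mm; nothing else but the tag stands higher
- tagD (a joint): flip tag of binD, rad. 0: rests tipped away from its bin, 32 deg from upright, free edge at x -34, z 104 mm of binD; 0.56: upright, top z 114 mm; 1.12: rests tipped toward its bin, free edge at x +34, z 104 mm. Turns freely, no latch: once pushed past upright it falls over by itself within a second. Face up when tipped toward the bin: black disc; other face: black bar
- binD_hinge (a point): middle of the tag's hinge axis, which runs along y of binD at x 0, z 50 mm. The tag is a white plastic plate 40 mm wide (along y), 4 mm thick, 0.04 kg, reaching 64 mm from the axis, with a 6 mm thick bead as its free edge
- binD_bay (a point): centre of the inner floor of binD (at x 100, z 7 mm of the unit); the middle of what the bin holds lies within 12 mm of it sideways
- reel1: loose blue reel of solder wire, 56 mm across, 36 mm high, standing flat in one of the bins; origin: centre of its underside
- reel2: loose blue reel of solder wire, 56 mm across, 36 mm high, standing flat in one of the bins; origin: centre of its underside
- plug1: loose black test plug, 52 x 14 x 12 mm, lying in one of the bins as its only content; origin: under its middle
- plug2: loose black test plug, 52 x 14 x 12 mm, lying in one of the bins as its only content; origin: under its middle
- tweezers: loose steel tweezers, 123 x 12 x 9 mm, lying on the bench near the bins, to be left alone; origin: under its middle
- marker: loose blue and white marker pen, 126 x 12 x 13 mm, lying on the bench near the bins, to be left alone; origin: under its middle
- label_roll: loose roll of white tape, 52 mm across, 18 mm high, lying on the bench near the bins, to be left alone; origin: under its middle
- usb_stick: loose black memory stick, 51 x 18 x 9 mm, lying on the bench near the bins, to be left alone; origin: under its middle
Mind the look-alikes: they are no part of the job. Leave any brown look-alike of the reel2 alone.

How it is judged:
At the end, for the whole second after the job is handed in: every tag whose bin holds a reel rests tipped toward its bin (joint over 0.95 rad) and every other tag rests tipped away from its bin (joint under 0.17 rad) (((horizontal distance between any of reel1, reel2 and binA_bay below 0.035 m and value of joint tagA above 0.95 rad) or (not (horizontal distance between any of reel1, reel2 and binA_bay below 0.035 m) and value of joint tagA below 0.17 rad)) and ((horizontal distance between any of reel1, reel2 and binB_bay below 0.035 m and value of joint tagB above 0.95 rad) or (not (horizontal distance between any of reel1, reel2 and binB_bay below 0.035 m) and value of joint tagB below 0.17 rad)) and ((horizontal distance between any of reel1, reel2 and binC_bay below 0.035 m and value of joint tagC above 0.95 rad) or (not (horizontal distance between any of reel1, reel2 and binC_bay below 0.035 m) and value of joint tagC below 0.17 rad)) and ((horizontal distance between any of reel1, reel2 and binD_bay below 0.035 m and value of joint tagD above 0.95 rad) or (not (horizontal distance between any of reel1, reel2 and binD_bay below 0.035 m) and value of joint tagD below 0.17 rad))); the robot touches nothing.
It fails at once if a reel or a plug is lifted by more than 12 mm, or shifted in all by more than 20 mm (distance of any of reel1, reel2, plug1, plug2 from where it was at the start of the episode above 0.02 m or height (world z) of any of reel1, reel2, plug1, plug2 above 0.023 m).
It fails at once if a thing lying on the bench is shifted or lifted by more than 20 mm (distance of any of tweezers, marker, label_roll, usb_stick from where it was at the start of the episode above 0.02 m).
It also fails if it takes over 51 s, if anything falls off the work surface, if the arm or the gripper's body presses on something with over 40 N, if the wrist force passes 120 N, or if a joint passes its speed limit or range.

## Robot

A 7-joint arm with a two-finger parallel gripper is mounted at the origin on a cart in front of the work surface, level with it; the furniture and walls round the work are solid. World frame = base frame: x ahead of the robot, y to its left, z up, the work surface at z = 0. Lengths are in m, angles in rad, forces in N, time in s.
With the tool pointing down it reaches from about 0.4 to 0.875 m from the base axis. Payload 19.3 kg.
Tool frame: the origin (TCP) lies on the mounting face of the last link; the fingertips stand 173 mm ahead of it and the grasp point (between the pads) lies 155 mm ahead of it (bot.grip_point_offset is the distance from the TCP to the grasp point, in m); z points along the fingers, y is the line along which they close (so a half turn about z gives the same grasp; the last joint's range is limited). The gripper opens to 85 mm and grips with 20 to 120 N. Pads are 22 mm wide; open, the fingers measure 114 mm over their backs; the gripper's body (76 mm by 85 mm) begins 54 mm behind the grasp point. The pads swing forward as they close: fully open they stand 13 mm farther back than shut.
Start: joints at [-1.212, 0.521, -0.036, 1.599, 0.021, 1.021, -0.113], TCP at [0.26, 0.568, 0.405] pointing down, gripper open.
Joint ranges: [-2.91, 2.91], [-0.3, 2.13], [-1.5, 1.42], [0.17, 2.43], [-1.26, 4.41], [0.16, 1.93], [-2.52, 2.52]. Speed limits (rad/s): [1.89, 1.89, 2.39, 2.39, 3.01, 3.01, 3.01].

## Interface

Orientations are given as [roll, pitch, yaw] about the fixed x, y, z axes, in that order (R = Rz(yaw) Ry(pitch) Rx(roll)).
In Python, from workcell import bot gives the robot as it stands.
- The arm moves only by the tool arm_command, never from a script. Its argument "deltas" is a list of rows, each a list of 3 entries, a list of its own where there are three numbers: the shift along the tool's x, y, z in cm, then the turn, a rotation vector about the tool's x, y, z in rad, then the finger opening in cm, from 0 to 8.54. In form: [[[tx, ty, tz], [rx, ry, rz], claw], ...]. A call has 1 to 20 rows; each row shifts and turns the commanded pose from where the row before left it, along the tool's axes as they then stand; what a row does not reach is not made up. A row lasts 1/10 s, in which the tool goes at most 50 mm and 8.59 degrees, less where a joint would pass 70% of its speed; a pose out of reach is approached as far as the arm can. A call with a gripper value outside its range is refused whole. The fingers move at their own pace and stop on an object; "newtons" is the grip in N (left out, the last holds). Time passes only in rows, so rows that do not move let the fingers close. It gives the time, the measured TCP pose, the force, the opening and the grip force at its end, in the units of the state.
- bot.observe(): the state, without advancing time (a new reading comes with each control period).
- bot.grab_frame(name): name is "scene" or "top"; returns a dict with "frame" (480x640x3 uint8, red, green, blue), "K" (3x3 intrinsics, pixels), "rvec" (rotation vector, rad) and "tvec" (3), from world to camera coordinates, as OpenCV has them. Camera axes: x right, y down, z forward; pixel columns grow to the right and rows downward; lengths in m; the calibration is good to about 2 mm. A picture is of the moment at which its call begins. There is no depth.
- bot.job_done(): hands the job in; it is judged then, once.
Trained networks look in a picture, given as the dict that the camera call returned (one of the last four; its "shot" number tells which), for a name from the list of things; names that differ only in an ending like _2 or _b are one class to them, and where a whole thing is asked for, a point or a joint stands for the part that bears it (a point fixed in the world has none). Each returns a list of dicts, best first, with "p" (0 to 1); they miss things now and then, are a little off and sometimes report something else, mostly with a low value. They report only what shows in the picture. A call takes as long as a camera call. They do not tell look-alikes from the thing itself.
- bot.find_in(name, picture): "rect" ([left, top, width, height] in pixels, round what is visible of it).
- bot.mark_of(name, picture): "at" ([column, row] in pixels: a listed point, or the origin of a listed thing).
The state is a dict: "clock": time; "qpos": joint angles; "qd": joint speeds; "joint_efforts": joint torques, N m; "position": TCP position; "tool_rot": TCP orientation; "force": force on the tool from outside, world axes, zero at the start; "moment": the same for the moment, N m; "grip_width": finger opening in m; "finger_force": force on a finger pad.
Only numpy, scipy, OpenCV 4.12 (cv2) and the standard library are available. Lean on these libraries where they do the work, as an engineer would, in place of code of your own. Each camera call takes 0.05 s, during which the arm holds its last target. There are 200 camera calls.

## Working session

There is one attempt and no reset: what is moved stays moved. The work goes in short steps, Python scripts to look and compute and a tool call to move; the robot and the scene stay as the last step left them, time stands still between calls to the robot, and variables do not carry over. Pictures are saved under pics/ and viewed, at most 10 in all, crops included, and the job is handed in when it is done.

Besides the shell and the picture viewer there is one more tool, called after "Request:" as name(argument=value, ...) on one line, values as JSON. arm_command: Moves the arm, as the interface text tells. Its arguments: {"type":"object","properties":{"deltas":{"type":"array","items":{"type":"array"}},"newtons":{"type":"number"}},"required":["deltas"]}

```bash
mkdir -p pics; python3 - <<'E'
from workcell import bot
import cv2,numpy as np
for c in("top","scene"):
    p=bot.grab_frame(c); cv2.imwrite(f"pics/{c}1.png",p["frame"][...,::-1])
    print(c,p["K"].tolist(),p["rvec"],p["tvec"])
    for n in["binA_hinge","binA_bay","reel1","plug1"]:
        print(n,[(np.round(d["at"]).tolist(),round(d["p"],2)) for d in bot.mark_of(n,p)][:6])
s=bot.observe();print(s["clock"],s["position"],s["tool_rot"],s["grip_width"])
E
```

```text
top [[495.4015625055695, 0.0, 324.88493262376903], [0.0, 495.4015625055695, 240.30380841364212], [0.0, 0.0, 1.0]] [ 2.21310556 -2.15399703  0.10213287] [0.02739711 0.56352625 1.16654224]
binA_hinge [([331.0, 232.0], 0.55)]
binA_bay [([329.0, 194.0], 0.84), ([228.0, 239.0], 0.72)]
reel1 [([440.0, 182.0], 0.94), ([379.0, 174.0], 0.9), ([293.0, 196.0], 0.87), ([265.0, 194.0], 0.71), ([401.0, 209.0], 0.33), ([396.0, 252.0], 0.28)]
plug1 [([230.0, 199.0], 0.67), ([328.0, 197.0], 0.64)]
scene [[609.2183254772092, 0.0, 313.72591746377685], [0.0, 609.2183254772092, 239.91632300296092], [0.0, 0.0, 1.0]] [ 0.67984829  2.44311262 -1.33533081] [ 0.44994972 -0.12516702  1.60519782]
binA_hinge [([259.0, 270.0], 0.24)]
binA_bay [([261.0, 270.0], 0.77), ([322.0, 255.0], 0.21)]
reel1 [([215.0, 251.0], 0.98), ([282.0, 290.0], 0.97), ([302.0, 310.0], 0.85), ([194.0, 223.0], 0.66)]
plug1 [([330.0, 333.0], 0.39), ([263.0, 272.0], 0.37)]
0.5 [0.25987013 0.56838777 0.40464724] [-3.14145769e+00  1.90497255e-05  2.71273914e+00] 0.08556764080860182
```

View pics/top1.png

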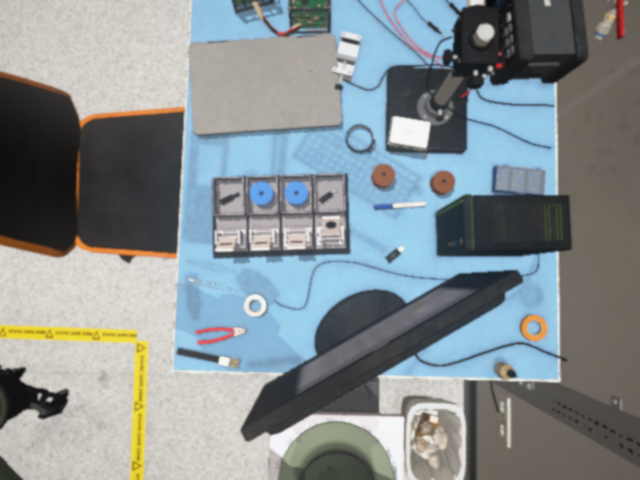

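View pics/scene1.png

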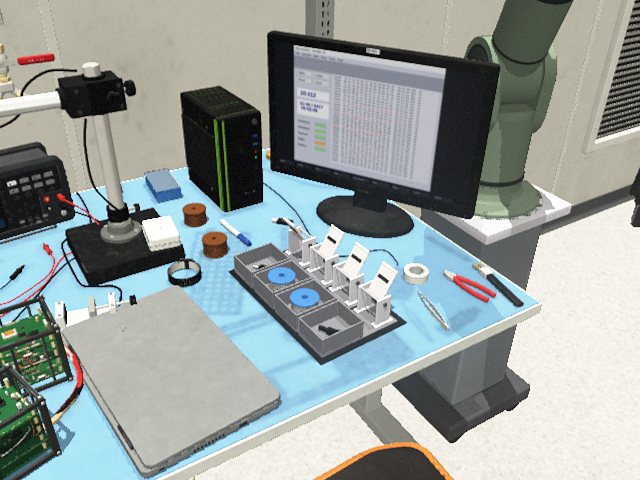

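```bash
cat > h.py <<'E'
import cv2,numpy as np
def ray(p,uv,z):
    R=cv2.Rodrigues(np.array(p["rvec"]))[0];t=np.array(p["tvec"])
    d=R.T@np.linalg.inv(p["K"])@np.array([*uv,1]);c=-R.T@t
    return c+d*(z-c[2])/d[2]
def proj(p,X): return cv2.projectPoints(np.float64(X).reshape(-1,3),np.array(p["rvec"]),np.array(p["tvec"]),np.array(p["K"]),None)[0].reshape(-1,2)
E
python3 - <<'E'
from workcell import bot
from h import *
p=bot.grab_frame("top")
f=p["frame"]; c=f[165:265,200:360]
cv2.imwrite("pics/crop1.png",cv2.resize(c,None,fx=5,fy=5,interpolation=cv2.INTER_CUBIC)[...,::-1])
R=cv2.Rodrigues(p["rvec"])[0];print("cam",-R.T@p["tvec"])
for n in["marker","usb_stick","label_roll","tweezers"]:
    r=bot.mark_of(n,p); print(n,[(ray(p,d["at"],0).round(3),round(d["p"],2)) for d in r[:3]])
for uv in[(262,194),(296,193)]: print("reel",ray(p,uv,.047).round(3))
for L in "ABCD": print(L,[(np.round(d["at"]),round(d["p"],2)) for d in bot.mark_of(f"bin{L}",p)], [(d["rect"],round(d["p"],2)) for d in bot.find_in(f"bin{L}",p)])
for uv in [(216,177),(347,174),(350,250),(214,257)]: print(ray(p,uv,.045).round(3),ray(p,uv,.006).round(3))
s=bot.grab_frame("scene")
for uv,z in [((245,395),0),((290,438),0),((330,460),0)]:pass
# monitor extents: top corners in the scene picture, intersect with both rays
def tri(a,b):
    A=[];B=[]
    for q,uv in((p,a),(s,b)):
        P=np.array(q["K"])@np.c_[cv2.Rodrigues(q["rvec"])[0],q["tvec"]]; A.append(P)
    X=cv2.triangulatePoints(A[0],A[1],np.float64(a),np.float64(b)).ravel();return (X[:3]/X[3]).round(3)
print("mon right(top img)/left(scene) top",tri((515,272),(268,32)),"other",tri((248,437),(498,66)), tri((243,405),(498,66)))
E
```

```text
cam [0.46349267 0.05346719 1.20890407]
marker [(array([ 0.66 , -0.136,  0.   ]), 0.5)]
usb_stick [(array([ 0.54 , -0.132,  0.   ]), 0.68), (array([0.674, 0.191, 0.   ]), 0.47)]
label_roll [(array([0.399, 0.206, 0.   ]), 0.76)]
tweezers [(array([0.452, 0.318, 0.   ]), 0.55), (array([0.583, 0.036, 0.   ]), 0.47)]
reel [0.667 0.195 0.047]
reel [0.671 0.114 0.047]
A [(array([330., 238.]), 0.62)] [([313.3, 172.1, 34.1, 77.4], 0.93), ([248.0, 176.6, 35.2, 74.5], 0.59)]
B [(array([265., 240.]), 0.79), (array([294., 237.]), 0.59), (array([330., 234.]), 0.57)] [([247.4, 176.0, 31.6, 70.2], 0.95)]
C [(array([231., 240.]), 0.92)] [([211.1, 175.9, 38.2, 76.3], 0.55)]
D [(array([296., 235.]), 0.86)] [([277.7, 175.4, 34.7, 74.5], 0.78)]
[0.705 0.306 0.045] [0.713 0.314 0.006]
[ 0.721 -0.006  0.045] [ 0.729 -0.008  0.006]
[ 0.539 -0.017  0.045] [ 0.542 -0.019  0.006]
[0.514 0.302 0.045] [0.516 0.31  0.006]
mon right(top img)/left(scene) top [ 0.49  -0.264  0.41 ] other [0.217 0.159 0.406] [0.256 0.18  0.416]
```

View pics/crop1.png

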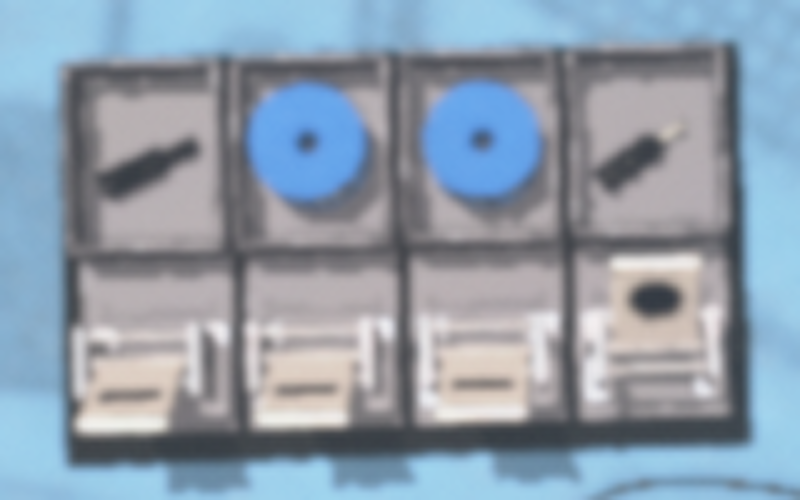

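```bash
python3 - <<'E'
from workcell import bot
from h import *
from scipy.optimize import least_squares
p=bot.grab_frame("top")
px=[];X=[]
for i,(a,b,e) in enumerate([((75,429),(168,431),-36),((253,425),(347,426),-36),((434,416),(527,416),-36),((609,258),(702,258),36)]):
    y0=-80*i
    for q,y in((a,20),(b,-20)): px.append((200+(q[0]-2)/5,165+(q[1]-2)/5)); X.append((e,y0+y,107))
X=np.array(X)/1000;px=np.array(px)
def W(v,X): c,s=np.cos(v[2]),np.sin(v[2]); return np.c_[v[0]+c*X[:,0]-s*X[:,1],v[1]+s*X[:,0]+c*X[:,1],X[:,2]]
r=least_squares(lambda v:(proj(p,W(v,X))-px).ravel(),[.56,.27,.05]);print(r.x,r.fun.reshape(-1,2).round(1).tolist())
H=np.array([[0,-.08*i,.054] for i in range(4)]);print("hinges",W(r.x,H).round(3))
for i,e in((1,-.075),(2,-.075),(3,.075)): print(i,e,W(r.x,np.array([[e,-.08*i,0]])).round(3))
E
```

```text
[0.56289329 0.26952633 0.05121509] [[0.1, 0.2], [-0.5, -0.6], [0.5, 0.1], [-0.3, -0.5], [0.3, 1.1], [-0.3, 0.6], [0.5, -0.2], [-0.3, -0.6]]
hinges [[0.563 0.27  0.054]
 [0.567 0.19  0.054]
 [0.571 0.11  0.054]
 [0.575 0.03  0.054]]
1 -0.075 [[0.492 0.186 0.   ]]
2 -0.075 [[0.496 0.106 0.   ]]
3 0.075 [[0.65  0.034 0.   ]]
```

Request:
arm_command(deltas=[[[0, 0, 0], [0, 0, -0.12], 0], [[0, 0, 0], [0, 0, -0.12], 0], [[0, 0, 0], [0, 0, -0.12], 0], [[0, 0, 0], [0, 0, -0.12], 0], [[-2.65, 0, 0], [0, 0, 0], 0], [[-2.65, 0, 0], [0, 0, 0], 0], [[-2.65, 0, 0], [0, 0, 0], 0], [[-2.65, 0, 0], [0, 0, 0], 0], [[-2.65, 0, 0], [0, 0, 0], 0], [[-2.65, 0, 0], [0, 0, 0], 0], [[-2.65, 0, 0], [0, 0, 0], 0], [[-2.65, 0, 0], [0, 0, 0], 0], [[0, -2.5, 0], [0, 0, 0], 0], [[0, -2.5, 0], [0, 0, 0], 0], [[0, -2.5, 0], [0, 0, 0], 0], [[0, -2.5, 0], [0, 0, 0], 0], [[0, 0, 0], [0, 0, 0], 0]])

```text
clock: 2.95
position: [0.478, 0.4762, 0.4052]
tool_rot: [-3.14, 0.001, -3.094]
force: [0.6, 0.2, 0.4]
grip_width: 0.0002
finger_force: 0.0
```

Request:
arm_command(deltas=[[[0, -2.1, 0], [0, 0, 0], 0], [[0, -2.1, 0], [0, 0, 0], 0], [[0, -2.1, 0], [0, 0, 0], 0], [[0, -2.1, 0], [0, 0, 0], 0], [[0, -2.1, 0], [0, 0, 0], 0], [[0, -2.1, 0], [0, 0, 0], 0], [[0, -2.1, 0], [0, 0, 0], 0], [[0, -2.1, 0], [0, 0, 0], 0], [[0, -2.1, 0], [0, 0, 0], 0], [[0, -2.1, 0], [0, 0, 0], 0], [[0, -2.1, 0], [0, 0, 0], 0], [[0, -2.1, 0], [0, 0, 0], 0], [[0, -2.1, 0], [0, 0, 0], 0], [[0, -1.8, 0], [0, 0, 0], 0], [[0, 0, 0], [0, 0, 0], 0]])

```text
clock: 4.45
position: [0.492, 0.1868, 0.4049]
tool_rot: [-3.141, 0.0, -3.093]
force: [-0.4, -0.1, -0.1]
grip_width: 0.0002
finger_force: 0.0
```

```bash
python3 - <<'E'
from workcell import bot
import cv2
p=bot.grab_frame("scene"); cv2.imwrite("pics/s2.png",p["frame"][...,::-1]); print(bot.observe()["force"],bot.observe()["qpos"])
E
```

```text
[-1.14045151  0.13059102 -0.04604692] [-0.4042304   0.36646499 -0.09578852  1.85511673  0.04319848  0.92171263
  1.10082909]
```

View pics/s2.png

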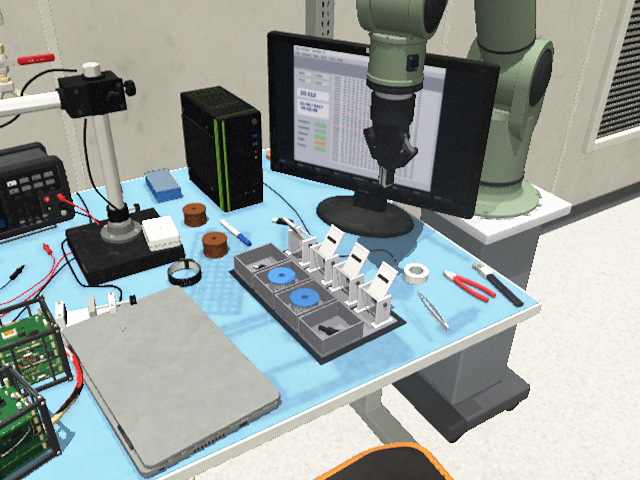

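Request:
arm_command(deltas=[[[0, 0, 2.3], [0, 0, 0], 0], [[0, 0, 2.3], [0, 0, 0], 0], [[0, 0, 2.3], [0, 0, 0], 0], [[0, 0, 2.3], [0, 0, 0], 0], [[0, 0, 2.3], [0, 0, 0], 0], [[0, 0, 2.3], [0, 0, 0], 0], [[0, 0, 0], [0, 0, 0], 0], [[0, 0, 0], [0, 0, 0], 0]])

```text
clock: 5.3
position: [0.4917, 0.1895, 0.267]
tool_rot: [3.141, -0.0, -3.09]
force: [0.8, -0.6, 0.0]
grip_width: 0.0001
finger_force: 0.0
```

Request:
arm_command(deltas=[[[-1, 0, 0], [0, 0, 0], 0], [[-1, 0, 0], [0, 0, 0], 0], [[-1, 0, 0], [0, 0, 0], 0], [[-1, 0, 0], [0, 0, 0], 0], [[-1, 0, 0], [0, 0, 0], 0], [[-1, 0, 0], [0, 0, 0], 0], [[-1, 0, 0], [0, 0, 0], 0], [[-1, 0, 0], [0, 0, 0], 0], [[0, 0, 0], [0, 0, 0], 0], [[0, 0, 0], [0, 0, 0], 0]])

```text
clock: 6.3
position: [0.5714, 0.1928, 0.2665]
tool_rot: [-3.142, -0.0, -3.091]
force: [-0.0, 0.0, 0.3]
grip_width: 0.0002
finger_force: 0.0
```

Request:
arm_command(deltas=[[[2, 0, 0], [0, 0, 0], 0], [[2, 0, 0], [0, 0, 0], 0], [[2, 0, 0], [0, 0, 0], 0], [[2, 0, 0], [0, 0, 0], 0], [[0, -2, 0], [0, 0, 0], 0], [[0, -2, 0], [0, 0, 0], 0], [[0, -2, 0], [0, 0, 0], 0], [[0, -2, 0], [0, 0, 0], 0], [[0, 0, 0], [0, 0, 0], 0], [[0, 0, 0], [0, 0, 0], 0]])

```text
clock: 7.3
position: [0.4955, 0.1088, 0.2668]
tool_rot: [3.141, 0.0, -3.091]
force: [0.4, 1.2, 0.3]
grip_width: -0.0002
finger_force: 0.0
```

```bash
python3 - <<'E'
from workcell import bot
import cv2
p=bot.grab_frame("scene"); cv2.imwrite("pics/s3.png",p["frame"][...,::-1]); print(bot.observe()["force"])
E
```

```text
[-0.74520385  0.30440174 -0.57769766]
```

View pics/s3.png

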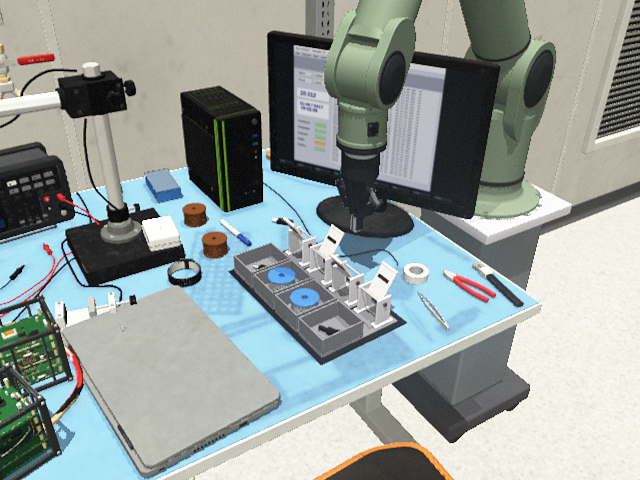

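Request:
arm_command(deltas=[[[-1, 0, 0], [0, 0, 0], 0], [[-1, 0, 0], [0, 0, 0], 0], [[-1, 0, 0], [0, 0, 0], 0], [[-1, 0, 0], [0, 0, 0], 0], [[-1, 0, 0], [0, 0, 0], 0], [[-1, 0, 0], [0, 0, 0], 0], [[-1, 0, 0], [0, 0, 0], 0], [[-1, 0, 0], [0, 0, 0], 0], [[0, 0, 0], [0, 0, 0], 0], [[0, 0, 0], [0, 0, 0], 0], [[2, 0, 0], [0, 0, 0], 0], [[2, 0, 0], [0, 0, 0], 0], [[2, 0, 0], [0, 0, 0], 0], [[2, 0, 0], [0, 0, 0], 0], [[0, 0, -2], [0, 0, 0], 0], [[0, 0, -2], [0, 0, 0], 0], [[0, 0, -2], [0, 0, 0], 0], [[0, 0, 0], [0, 0, 0], 0]])

```text
clock: 9.15
position: [0.4958, 0.1089, 0.3289]
tool_rot: [3.141, 0.003, -3.09]
force: [-0.0, 0.8, -1.0]
grip_width: -0.0001
finger_force: 0.0
```

Request:
arm_command(deltas=[[[-2.5, 0, 0], [0, 0, 0], 0], [[-2.5, 0, 0], [0, 0, 0], 0], [[-2.5, 0, 0], [0, 0, 0], 0], [[-2.5, 0, 0], [0, 0, 0], 0], [[-2.5, 0, 0], [0, 0, 0], 0], [[-2.5, 0, 0], [0, 0, 0], 0], [[0, -2, 0], [0, 0, 0], 0], [[0, -2, 0], [0, 0, 0], 0], [[0, -2, 0], [0, 0, 0], 0], [[0, -2, 0], [0, 0, 0], 0], [[0, 0, 0], [0, 0, 0], 0], [[0, 0, 0], [0, 0, 0], 0]])

```text
clock: 10.35
position: [0.6493, 0.0366, 0.3261]
tool_rot: [3.141, -0.001, -3.091]
force: [0.7, 0.4, 0.3]
grip_width: -0.0001
finger_force: 0.0
```

Position matches the planned (0.650, 0.034). Lower, push toward the robot, back off, and rise.

Request:
arm_command(deltas=[[[0, 0, 2], [0, 0, 0], 0], [[0, 0, 2], [0, 0, 0], 0], [[0, 0, 2], [0, 0, 0], 0], [[0, 0, 0], [0, 0, 0], 0], [[1, 0, 0], [0, 0, 0], 0], [[1, 0, 0], [0, 0, 0], 0], [[1, 0, 0], [0, 0, 0], 0], [[1, 0, 0], [0, 0, 0], 0], [[1, 0, 0], [0, 0, 0], 0], [[1, 0, 0], [0, 0, 0], 0], [[1, 0, 0], [0, 0, 0], 0], [[1, 0, 0], [0, 0, 0], 0], [[0, 0, 0], [0, 0, 0], 0], [[0, 0, 0], [0, 0, 0], 0]])

```text
clock: 11.75
position: [0.5698, 0.0326, 0.2668]
tool_rot: [3.142, 0.0, -3.09]
force: [0.6, 0.4, -0.1]
grip_width: 0.0002
finger_force: 0.0
```

Request:
arm_command(deltas=[[[-2, 0, 0], [0, 0, 0], 0], [[-2, 0, 0], [0, 0, 0], 0], [[-2, 0, 0], [0, 0, 0], 0], [[-2, 0, 0], [0, 0, 0], 0], [[0, 0, -2.5], [0, 0, 0], 0], [[0, 0, -2.5], [0, 0, 0], 0], [[0, 0, -2.5], [0, 0, 0], 0], [[0, 0, -2.5], [0, 0, 0], 0], [[0, 0, -2.5], [0, 0, 0], 0], [[0, 0, -2.5], [0, 0, 0], 0], [[0, 0, 0], [0, 0, 0], 0], [[0, 0, 0], [0, 0, 0], 0], [[0, 0, 0], [0, 0, 0], 0], [[0, 0, 0], [0, 0, 0], 0], [[0, 0, 0], [0, 0, 0], 0]])

```text
clock: 13.25
position: [0.6496, 0.0367, 0.416]
tool_rot: [-3.142, -0.001, -3.09]
force: [-0.1, 0.5, -0.2]
grip_width: -0.0003
finger_force: 0.0
```

```bash
python3 - <<'E'
from workcell import bot
import cv2,numpy as np
p=bot.grab_frame("scene"); t=bot.grab_frame("top")
a=cv2.resize(p["frame"][200:370,180:450],(800,504)); cv2.imwrite("pics/s4.png",a[...,::-1])
cv2.imwrite("pics/t4.png",cv2.resize(t["frame"][160:270,190:370],None,fx=4,fy=4)[...,::-1]); print(bot.observe()["force"])
E
```

```text
[-0.47735372 -0.52046523 -0.0016007 ]
```

View pics/s4.png

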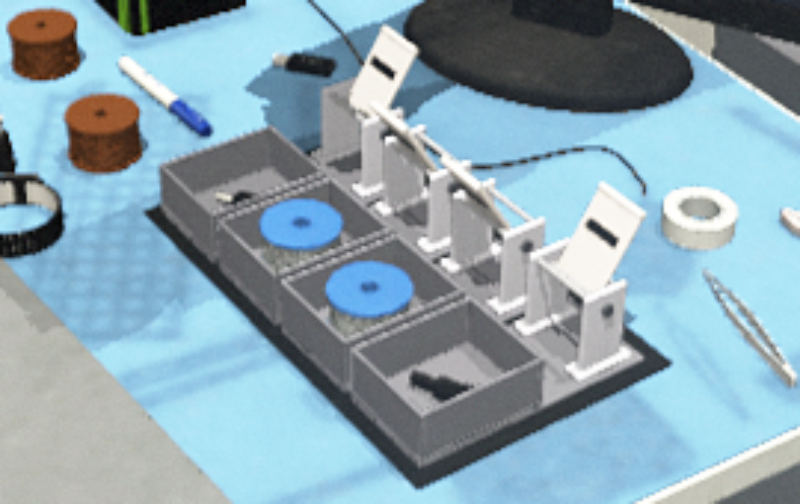

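View pics/t4.png

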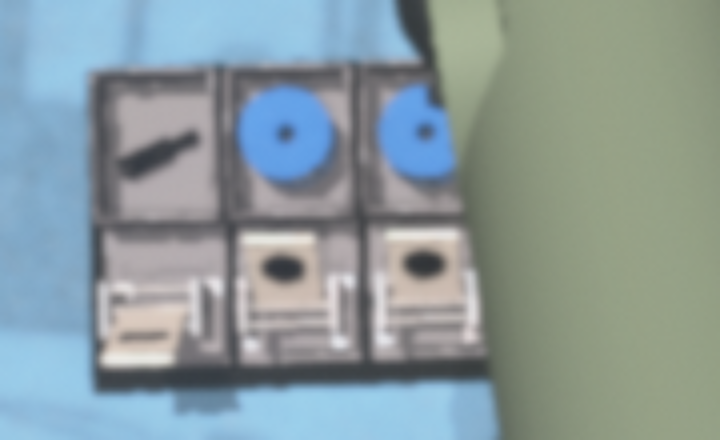

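The scene crop shows both plug bins' tags tipped away with the bar up, at about (385,70) and (605,235). The top crop shows both reel bins' tags tipped toward their bins with the disc up, at about (283,268) and (424,263). The reels and plugs have not moved, and the arm is clear of everything.

```bash
python3 -c "
from workcell import bot
print(bot.job_done())"
```

```text
the job is handed in; nothing more can be done
None
```

I pushed over the three wrong tags and handed the job in at about 13 s: in the last pictures both reel bins showed disc up and both plug bins bar up, but the hand-in call returned no verdict.

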